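Set a filter wheel to its mark with the backlash taken up

TASK

The filter wheel has been run past its mark, and there is play between the dial and the filter wheel. Take the crank grip and wind the dial anticlockwise until you feel the filter wheel come gently against its hidden stop, without forcing it. Then come back clockwise until the dial's red line stands at the yellow pointer and the filter wheel's white line with it, all play taken up from that side. Let go, leave it so, and do not disturb the vials and the beaker.

Things in the scene. Friction and masses are not known exactly. Their poses are not given: they have to be found in the camera images.
- axis (a point): centre of the top face of the aluminium dial, a flat horizontal disc of 128 mm diameter whose top is 80 mm above the worktop. It stands over a black filter wheel of 172 mm diameter (top 56 mm high) on the same upright axis, on a round grey base of 216 mm diameter. The point stands still. Clockwise and anticlockwise are as seen from above
- grip (a point): black upright crank grip on the dial, 22 mm diameter, 50 mm long, spins freely on its own axis, which stands 44 mm from the dial's axis. The point is on the grip's axis 112 mm above the worktop; the grip reaches from 84 to 134 mm. Below it are a 4 mm collar and the disc
- wheel: the dial with its crank grip; origin on its axis at worktop height, z up. Force along the arc at the grip: 1 to 2 N while only the play is crossed, 4 to 7 N while the filter wheel is driven; at the stop it rises steeply, 5 to 6 N per mm: pushed with 11 to 15 N it is surely home. More than 25 N along the arc forces the drive
- red_line (a point): red line on the dial's top face and rim (its other graduations are black, 6 degrees apart); the point is in the top face, 62 mm from the axis. It turns with the grip: seen from above it is always a quarter turn (90 degrees) anticlockwise of the grip
- drive (a joint): spring-held drive post under the filter wheel, out of sight: angle (rad) about the axis, 0 at rest, growing clockwise, 0.1 rad per Nm put on the filter wheel. It gives about 0.025 rad under the drag and springs back when let go (the lines then go back about 2 mm with it). Beyond 0.11 rad either way (25 N along the arc at the grip) the drive is damaged
- white_line (a point): white line on the black filter wheel's outer edge; the point is in its top face, 84 mm from the axis. It lies right under the red line when the play is taken up clockwise; else it lies up to 40 degrees clockwise of the red line (the whole play is 40 degrees)
- table (a joint): angle (rad) of the filter wheel (10 coloured filters) about the axis, growing clockwise; its zero means nothing. Its stop, hidden inside, ends its anticlockwise travel; the stop is felt 65 to 130 degrees anticlockwise of where the wheel stands with its white line at the pointer; the angle is not known. The wheel starts 20 to 125 degrees clockwise of the mark
- mark_dial (a point): point of the yellow pointer (bracket clamped on the base flange at the robot's side, anywhere within some 50 degrees, black line on its top, 85 mm high): level with the dial's top, 62 mm from the axis, exactly where the red line's point lies when that line stands at the pointer
- mark_table (a point): the same pointer's point for the filter wheel: level with the filter wheel's top, 84 mm from the axis, exactly where the white line's point lies when that line stands at the pointer
- stage: the fixed grey base; origin on the dial's axis at worktop height; +x points to the black read head, which stands 94 to 140 mm from the axis on the far side, 74 mm high
- vial_0: glass sample vial with black cap, 24 mm diameter, 54 mm high, a bystander; origin centre of its underside
- vial_1: glass sample vial with pale cap, 24 mm diameter, 54 mm high, a bystander; origin centre of its underside
- beaker_0: glass beaker, 71 x 76 mm, 86 mm high, a bystander; origin centre of its underside

How it is judged:
By the outcome, as a careful person would: the job done as asked, in the order asked, and still so for the second after the job is handed in, with the robot touching nothing.
It also fails if it takes over 67 s, if anything falls off the work surface, if the arm or the gripper's body presses on something with over 40 N, if the wrist force passes 120 N, or if a joint passes its speed limit or range.

ROBOT

A 6-joint arm with a two-finger parallel gripper is mounted at the origin on a cart in front of the work surface, level with it; the furniture and walls round the work are solid. World frame = base frame: x ahead of the robot, y to its left, z up, the work surface at z = 0. Lengths are in m, angles in degrees, forces in N, time in s.
With the tool pointing down it reaches from about 0.3 to 0.75 m from the base axis. Payload 8.5 kg.
Tool frame: the origin (TCP) lies midway between the tips of the shut fingers; the grasp point (between the pads) lies 19 mm behind it; z points along the fingers, y is the direction in which the jaws open and shut (so a half turn about z gives the same grasp; the last joint's range is limited). The gripper opens to 85 mm and grips with 20 to 120 N. Pads are 22 mm wide; open, the fingers measure 114 mm over their backs; the gripper's body (76 mm by 85 mm) begins 54 mm behind the grasp point. The pads swing forward as they close: fully open they stand 13 mm farther back than shut.
Start: joints at [59.399, 21.807, 74.336, -0, 83.858, -12.336], TCP at [0.172, 0.522, 0.231] pointing down, gripper open.
Joint ranges: [-178.18, 178.18], [-50.72, 133.34], [12.68, 142.11], [-81.47, 261.47], [9.98, 163.14], [-165.26, 165.26]. Speed limits (degrees/s): [136.94, 136.94, 180, 180, 180, 180].

INTERFACE

Orientations are given as a 3x3 rotation matrix whose columns are the frame's x, y, z axes.
In Python, from rig import status, eyes, env gives the robot as it stands. The module is installed in compiled form; this text tells all that it offers.
- The arm moves only by the tool play_rows, never from a script. Its argument "targets" is text: rows parted by semicolons, each of 5 numbers parted by spaces: the shift along the tool's x, y, z in m, then the turn about the tool's z in rad, then the closure, from 0 (fully open) to 1 (shut). A call has 1 to 5 rows; each row is the pose to reach, as a shift and turn from the pose commanded when the call began, along the tool's axes at that moment; what a row does not reach only later rows make up. A row lasts 1/10 s, in which the tool goes at most 50 mm and 8.59 degrees, less where a joint would pass 70% of its speed; a pose out of reach is approached as far as the arm can. A call with a gripper value outside its range is refused whole. The fingers move at their own pace and stop on an object; "force" is the grip in N (left out, the last holds). Time passes only in rows, so rows that repeat a pose let the fingers close. It gives the time, the measured TCP pose, the force and the opening at its end, in the units of the state.
- status.observe(): the state, without advancing time (a new reading comes with each control period).
- eyes.get_image(name): name is "scene" or "top"; returns a dict with "pixels" (420x560x3 uint8, red, green, blue), "range_z" (420x560 float32, m along the optical axis (not along the pixel's ray), 0 where there is no reading), "mtx" (3x3 intrinsics, pixels), "k1" (the pictures are not rectified: a ray, as slopes to the right and down, at radius r is drawn at 1 + k1 r^2 times it, then the intrinsics apply), "world_to_cam" (4x4, takes a point from world to camera coordinates). Camera axes: x right, y up, looking along -z (the intrinsics and any distortion apply to the point x, -y, -z); pixel columns grow to the right and rows downward; lengths in m; the calibration is good to about 2 mm. A picture is of the moment at which its call begins.
- env.close_job(): hands the job in, once; it reports no verdict.
The state is a dict: "time_s": time; "q": joint angles; "qvel": joint speeds; "joint_efforts": joint torques, N m; "position": TCP position; "tool_rot": TCP orientation; "ft_force": force on the tool from outside, world axes, zero at the start; "wrist_torque": the same for the moment, N m; "grip_width": finger opening in m.
Only numpy, scipy, OpenCV 4.12 (cv2) and the standard library are available. Lean on these libraries where they do the work, as an engineer would, in place of code of your own. Each camera call takes 0.05 s, during which the arm holds its last target.

## Working session

There is one attempt and no reset: what is moved stays moved. The work goes in short steps, Python scripts to look and compute and a tool call to move; the robot and the scene stay as the last step left them, time stands still between calls to the robot, and variables do not carry over. Pictures are saved under pics/ and viewed, and the job is handed in when it is done.

Besides the shell and the picture viewer there is one more tool, called after "Call:" by a JSON object that holds its "name" and its "arguments". play_rows: Moves the arm, as the interface text tells. Its arguments: {"type":"object","properties":{"targets":{"type":"string"},"force":{"type":"number"}},"required":["targets"]}

```bash
mkdir -p pics; ls; python3 - <<'E'
from rig import status, eyes
import cv2,numpy as np
print(status.observe())
for n in("scene","top"):
    d=eyes.get_image(n); cv2.imwrite(f"pics/{n}0.png",d["pixels"][:,:,::-1]); np.savez(f"/tmp/{n}0.npz",**d)
    print(n,d["mtx"],d["k1"],d["world_to_cam"])
E
```

```text
pics
{'time_s': 0.0, 'q': array([ 5.93988493e+01,  2.18413324e+01,  7.43861359e+01,  4.02546593e-03,
        8.38569446e+01, -1.23352866e+01]), 'qvel': array([-0.11569364,  0.03860031,  0.05696746, -0.03045692, -0.08499346,
       -0.056603  ]), 'joint_efforts': array([-3.67409402e-04, -4.48455405e+01, -2.31279337e+01, -2.67510868e-04,
        4.72618281e-03,  2.19969604e-05]), 'position': array([0.17221251, 0.52203561, 0.23070043]), 'tool_rot': array([[-9.49609853e-01,  3.13433359e-01, -8.10112635e-04],
       [ 3.13434172e-01,  9.49609130e-01, -1.23254058e-03],
       [ 3.82971020e-04, -1.42434966e-03, -9.99998912e-01]]), 'ft_force': array([0.05327619, 0.62919258, 0.04770154]), 'wrist_torque': array([ 0.01552603, -0.0589172 ,  0.0177353 ]), 'grip_width': 0.08525928797939805}
scene [[412.30997977   0.         282.10517666]
 [  0.         412.30997977 204.92803603]
 [  0.           0.           1.        ]] -0.060077352584836645 [[-0.56415844 -0.82535865 -0.02254642  0.16777593]
 [ 0.37263237 -0.27888375  0.88508134 -0.35799923]
 [-0.73679737  0.49092458  0.46488997 -0.36310743]
 [ 0.          0.          0.          1.        ]]
top [[483.67665488   0.         274.42318023]
 [  0.         483.67665488 201.31860711]
 [  0.           0.           1.        ]] -0.12123601624450821 [[-0.07691873 -0.99703518 -0.00208925 -0.15900667]
 [ 0.97312219 -0.07552977  0.21755103 -0.5823902 ]
 [-0.21706383  0.01470065  0.97604671 -0.94180158]
 [ 0.          0.          0.          1.        ]]
```

View pics/scene0.png

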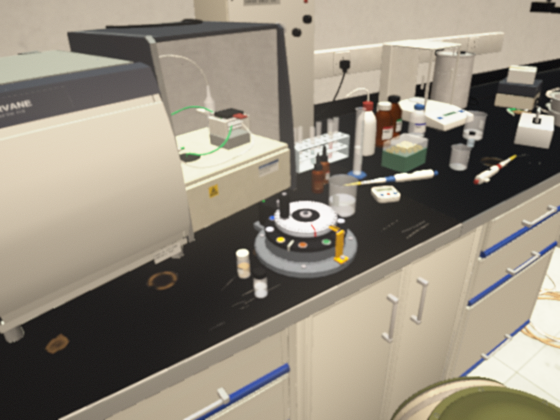

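View pics/top0.png

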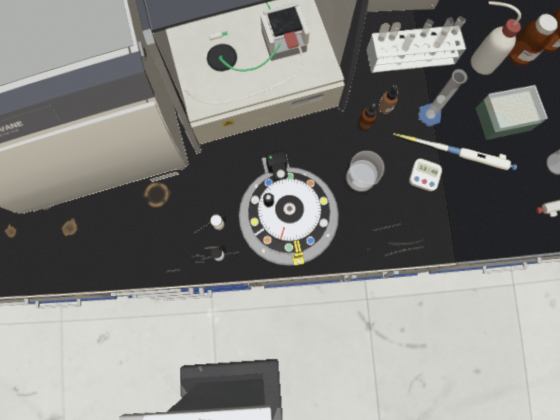

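```bash
cat > h.py <<'E'
import numpy as np,cv2
def proj(d,P):
    P=np.atleast_2d(P); c=P@d["world_to_cam"][:3,:3].T+d["world_to_cam"][:3,3]
    s=np.c_[c[:,0]/-c[:,2],-c[:,1]/-c[:,2]]; r2=(s**2).sum(1,keepdims=True); s=s*(1+d["k1"]*r2)
    K=d["mtx"]; return np.c_[s[:,0]*K[0,0]+K[0,2],s[:,1]*K[1,1]+K[1,2]]
def rect(d,z,cx,cy,half,res):
    # image: up = +x, left = +y
    n=int(2*half/res); i=(np.arange(n)-n/2+.5)*res
    X,Y=np.meshgrid(cx-i,cy-i,indexing="ij")
    p=proj(d,np.c_[X.ravel(),Y.ravel(),np.full(X.size,z)]).astype(np.float32)
    return cv2.remap(d["pixels"],p[:,0].reshape(n,n),p[:,1].reshape(n,n),cv2.INTER_CUBIC)
def unproj(d,u,v,z):
    from scipy.optimize import fsolve
    f=lambda q: (proj(d,[q[0],q[1],z])-[u,v]).ravel()
    return fsolve(f,[0.6,-.15])
def polar(d,z,cx,cy,r,th):
    t=np.radians(th); p=proj(d,np.c_[cx+r*np.cos(t),cy+r*np.sin(t),np.full(len(t),z)]).astype(np.float32)
    return cv2.remap(d["pixels"],p[:,0][None],p[:,1][None],cv2.INTER_LINEAR)[0]
E
python3 - <<'E'
from h import *
d=dict(np.load('/tmp/top0.npz'))
for n,u,v,z in [("axis",289.5,209,.08),("grip",268,199,.134),("head",277,160,.074),("blkcap",219,254,.054),("palecap",217,221,.054),("beaker",366,172,.0),("red",283,232,.08)]: print(n,unproj(d,u,v,z))
a=unproj(d,289.5,209,.08)
im=rect(d,.08,a[0],a[1],.13,.0005)
cv2.imwrite("pics/r0.png",im[:,:,::-1])
E
```

```text
axis [ 0.54644582 -0.23262711]
grip [ 0.55834834 -0.19038141]
head [ 0.65436535 -0.21554441]
blkcap [ 0.46871172 -0.08139168]
palecap [ 0.53793007 -0.08094749]
beaker [ 0.63417144 -0.41555307]
red [ 0.50023708 -0.21559731]
```

View pics/r0.png

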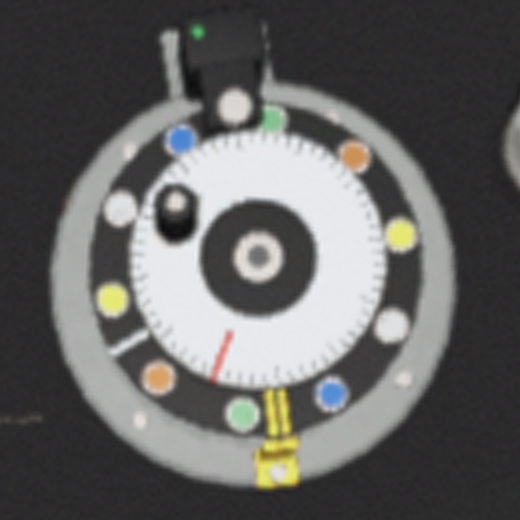

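```bash
cat > meas.py <<'E'
from h import *
from scipy.optimize import least_squares
def fit_axis(d,z,R,c0):
    # dial edge: white inside/dark outside along rays
    th=np.arange(0,360,2.); c=np.array(c0,float)
    for _ in range(3):
        pts=[]
        for t in th:
            rr=np.arange(R-.012,R+.012,.0003)
            p=proj(d,np.c_[c[0]+rr*np.cos(np.radians(t)),c[1]+rr*np.sin(np.radians(t)),np.full(len(rr),z)]).astype(np.float32)
            g=cv2.remap(d["pixels"],p[:,0][None],p[:,1][None],cv2.INTER_LINEAR)[0].astype(float).mean(1)
            dg=np.diff(cv2.GaussianBlur(g[None],(9,1),2)[0]); k=dg.argmin()
            if dg[k]<-2.: pts.append([c[0]+rr[k]*np.cos(np.radians(t)),c[1]+rr[k]*np.sin(np.radians(t))])
        pts=np.array(pts)
        s=least_squares(lambda q:np.hypot(pts[:,0]-q[0],pts[:,1]-q[1])-q[2],[*c,R],loss='soft_l1',f_scale=.001)
        c=s.x[:2]
    return s.x,len(pts)
def cen(th,w,n=5):
    k=w.argmax(); m=np.abs((th-th[k]+180)%360-180)<n; w=np.clip(w-np.median(w),0,None)
    dd=(th-th[k]+180)%360-180
    return th[k]+(dd*w)[m].sum()/w[m].sum(), w[k]
def lines(d,c,rr=(.045,.05,.055,.058),rw=(.072,.076,.08),zp=.085):
    th=np.arange(0,360,.25)
    P=np.mean([polar(d,.08,*c,r,th) for r in rr],0); P=P.astype(float)
    red=P[:,0]-.5*(P[:,1]+P[:,2]); 
    out={"red":cen(th,red)}
    Y=np.mean([polar(d,zp,*c,r,th) for r in (.072,.077,.08)],0).astype(float)
    yl=np.minimum(Y[:,0],Y[:,1])-Y[:,2]; out["yel"]=cen(th,yl,9)
    return out,th
E
python3 - <<'E'
from meas import *
for n in("top","scene"):
    d=dict(np.load(f'/tmp/{n}0.npz')); 
    s,k=fit_axis(d,.08,.064,(.5465,-.2326)); print(n,s,k)
    o,_=lines(d,s[:2]); print(o)
d=dict(np.load('/tmp/top0.npz')); s,k=fit_axis(d,.08,.064,(.5465,-.2326))
for z,nm in((.08,'a'),(.056,'b')):
    im=rect(d,z,s[0],s[1],.1,.00035); cv2.imwrite(f"pics/r{nm}.png",im[:,:,::-1])
# polar strips
th=np.arange(90,270,.25)
S=[]
for z in(.08,.056,.085):
    S.append(np.concatenate([polar(d,z,s[0],s[1],r,th)[None] for r in np.arange(.1,.035,-.0005)]))
cv2.imwrite("pics/pol.png",np.vstack(S)[:,:,::-1])
E
```

```text
top [ 0.54671345 -0.2316626   0.06403333] 179
{'red': (np.float64(159.18052954197174), np.float64(85.75)), 'yel': (np.float64(186.9182371237764), np.float64(113.66666666666666))}
scene [ 0.54407748 -0.22696657  0.06505039] 167
{'red': (np.float64(161.01348215039243), np.float64(74.375)), 'yel': (np.float64(186.07437230071005), np.float64(140.66666666666666))}
```

View pics/pol.png

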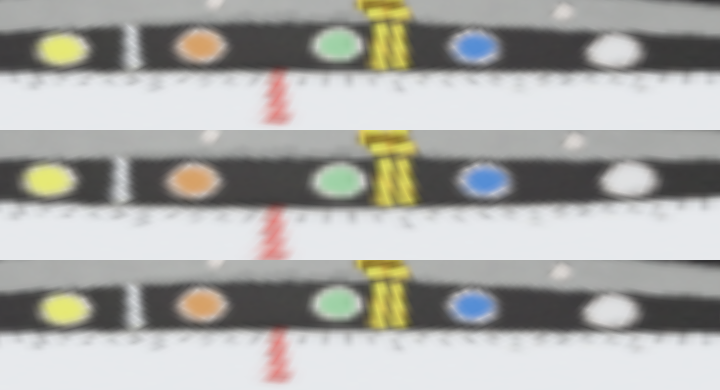

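```bash
python3 - <<'E'
from h import *
d=dict(np.load('/tmp/top0.npz'))
print(proj(d,[[.5623,-.1906,.134]]))
v,u=np.mgrid[0:420,0:560]; K=d["mtx"]
x=(u-K[0,2])/K[0,0]; y=(v-K[1,2])/K[1,1]
p=cv2.undistortPoints(np.c_[u.ravel(),v.ravel()].astype(np.float64)[:,None],K,np.zeros(4))[:,0]
s=p.copy()
for _ in range(10): s=p/(1+d["k1"]*(s**2).sum(1,keepdims=True))
Z=d["range_z"].ravel(); C=np.c_[s[:,0]*Z,-s[:,1]*Z,-Z]
T=np.linalg.inv(d["world_to_cam"]); W=C@T[:3,:3].T+T[:3,3]; W=W[Z>0]
# height map max 5cm cells
for X in np.arange(.7,.1,-.05):
    r=[]
    for Y in np.arange(.6,-.6,-.05):
        m=(abs(W[:,0]-X)<.025)&(abs(W[:,1]-Y)<.025); r.append("%4d"%(1000*np.percentile(W[m,2],98)) if m.sum()>3 else "   .")
    print("%.2f"%X,*r)
E
```

```text
[[267.96150142 197.00626911]]
0.70    .    .    .    .    .    .    .    .  384  383  382  381  379  260    4    3   15    5    3    4    4    4   15   17
0.65    .    .    .    .    .    .    .  352  376  368  342  318  296  211    3   18   77   76   21   82   85   84   17   21
0.60    .    .    .    3    3  159  247  296  277  247  193    4    4    3    3   59   86   84   81   83   85   85   19   22
0.55    .    .    .    2    3    2    3    4    3    3    3    3    3   53   55   82  136   86   83   22    4    4    4    4
0.50    .    .    .   -1    3    3    3    3    3    3    3    3    4   52   52   59   83   84   81   20    3    4    4    4
0.45 -351 -461 -352 -350    2    3    3    3    3    3    3    3    4   54   53   20   59   85   21    3    4    4    4    4
0.40 -309 -307 -307  -19    2    2    2    2    2    2    2    2    3    2    3    2    3    3    2    2    3    3    3    3
0.35 -840 -841 -842 -841 -840 -841 -840 -841 -841 -841 -840 -841 -840 -840 -838 -841 -839 -839 -840 -838 -839 -838 -838 -838
0.30 -841 -840 -841 -840 -839 -841 -841 -840 -841 -839 -840 -840 -837 -840 -842 -838 -840 -840 -839 -840 -840 -840 -839 -839
0.25 -841 -840 -840 -839 -838 -841 -839 -840 -839 -841 -840 -839 -839 -841 -841 -840 -840 -839 -840 -839 -838 -839 -838 -840
0.20 -843 -840 -841 -840 -841 -841 -838 -841 -838 -839 -840 -840 -840 -838 -839 -838 -838 -838 -838 -840 -839 -837 -841 -839
0.15 -840 -843 -840 -840 -840 -840 -840 -840 -841    2    2    2    2    3    3    3 -748 -840 -839 -839 -839 -840 -840 -839
```

Call:
{"name": "play_rows", "arguments": {"targets": "-0.035 -0.033 0 -0.064 0;-0.07 -0.066 0 -0.128 0;-0.105 -0.099 0 -0.192 0;-0.14 -0.132 0 -0.256 0;-0.175 -0.165 0 -0.319 0", "force": 60}}

```text
time_s: 0.6
position: [0.2871, 0.309, 0.2312]
tool_rot: [[-1.0, -0.003, -0.0], [-0.003, 1.0, -0.0], [0.0, -0.0, -1.0]]
ft_force: [0.4, 0.3, 0.1]
grip_width: 0.0853
```

Call:
{"name": "play_rows", "arguments": {"targets": "-0.023 -0.042 0 0 0;-0.046 -0.084 0 0 0;-0.069 -0.126 0 0 0;-0.092 -0.168 0 0 0;-0.115 -0.21 0 0 0"}}

```text
time_s: 1.1
position: [0.4023, 0.0988, 0.2313]
tool_rot: [[-1.0, 0.0, -0.0], [0.0, 1.0, 0.0], [0.0, 0.0, -1.0]]
ft_force: [1.9, 1.7, -0.4]
grip_width: 0.0854
```

Call:
{"name": "play_rows", "arguments": {"targets": "-0.023 -0.042 0 0 0;-0.046 -0.084 0 0 0;-0.069 -0.126 0 0 0;-0.092 -0.168 0 0 0;-0.115 -0.21 0 0 0"}}

```text
time_s: 1.6
position: [0.5174, -0.1112, 0.231]
tool_rot: [[-1.0, 0.0, -0.0], [0.0, 1.0, 0.0], [0.0, 0.0, -1.0]]
ft_force: [0.4, 1.7, -0.4]
grip_width: 0.0852
```

Call:
{"name": "play_rows", "arguments": {"targets": "-0.0225 -0.04 0 0 0;-0.045 -0.0795 0 0 0;-0.045 -0.0795 0.04 0 0;-0.045 -0.0795 0.08 0 0;-0.045 -0.0795 0.1 0 0"}}

```text
time_s: 2.1
position: [0.5605, -0.1883, 0.1275]
tool_rot: [[-1.0, 0.0, -0.005], [0.0, 1.0, 0.003], [0.005, 0.003, -1.0]]
ft_force: [-0.2, 1.0, 0.4]
grip_width: 0.0854
```

Call:
{"name": "play_rows", "arguments": {"targets": "0 0 0.018 0 0;0 0 0.036 0 0;0 0 0.036 0 0.4"}}

```text
time_s: 2.4
position: [0.5607, -0.1881, 0.0928]
tool_rot: [[-1.0, -0.0, -0.005], [-0.0, 1.0, 0.003], [0.005, 0.003, -1.0]]
ft_force: [0.1, 0.4, -0.0]
grip_width: 0.0731
```

Call:
{"name": "play_rows", "arguments": {"targets": "-0.0015 -0.0025 0 0 0.4;-0.0015 -0.0025 0 0 0.6;-0.0015 -0.0025 0 0 0.68", "force": 25}}

```text
time_s: 2.7
position: [0.5638, -0.1915, 0.0963]
tool_rot: [[-1.0, -0.0, 0.001], [-0.0, 1.0, -0.001], [-0.001, -0.001, -1.0]]
ft_force: [-0.7, 0.5, -0.4]
grip_width: 0.0286
```

```bash
python3 - <<'E'
from rig import eyes,status
from h import *
d=eyes.get_image("scene"); cv2.imwrite("pics/s1.png",cv2.resize(d["pixels"][150:300,200:400,::-1],(800,600),interpolation=cv2.INTER_CUBIC))
s=status.observe(); print(s["position"],s["grip_width"],s["ft_force"])
E
```

```text
[ 0.56371692 -0.19138743  0.09612917] 0.027724369574953014 [-0.15114549  0.09611145 -0.00669504]
```

View pics/s1.png

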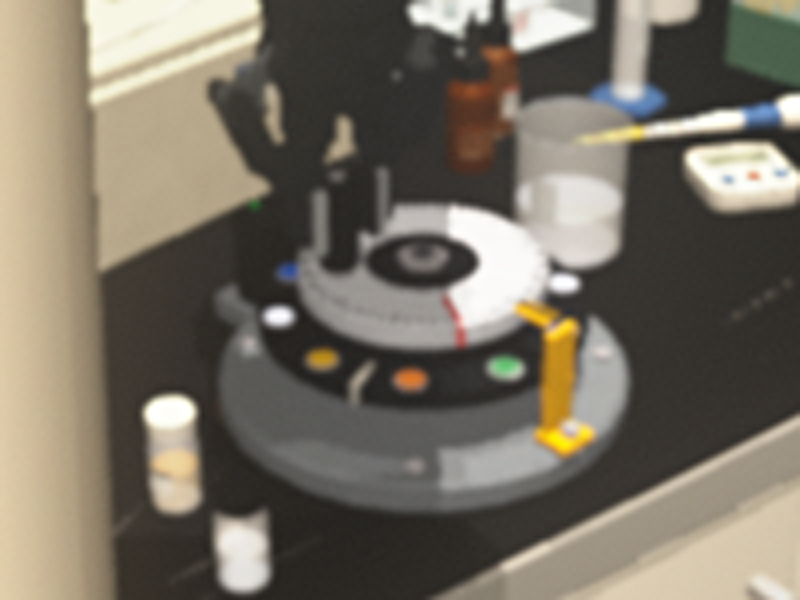

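Call:
{"name": "play_rows", "arguments": {"targets": "0.001 0.0005 0 0 1;0.001 0.0005 0 0 1;0.001 0.0005 0 0 1;0.001 0.0005 0 0 1", "force": 60}}

```text
time_s: 3.15
position: [0.5631, -0.1902, 0.0962]
tool_rot: [[-1.0, -0.0, 0.002], [-0.0, 1.0, 0.0], [-0.002, 0.0, -1.0]]
ft_force: [2.1, 4.8, 6.2]
grip_width: 0.0204
```

```bash
python3 - <<'E'
from rig import status
s=status.observe(); print(s["position"],s["grip_width"],s["ft_force"],s["wrist_torque"])
import numpy as np
c=np.array([.5467,-.2317]); v=s["position"][:2]-c; print(np.hypot(*v),np.degrees(np.arctan2(v[1],v[0])))
for a,b in((69,129),):
    for k in range(0,60,3): print(69+k, [round(44*x,1) for x in (np.cos(np.radians(69+k))-np.cos(np.radians(69)), np.sin(np.radians(69+k))-np.sin(np.radians(69)))])
E
```

```text
[ 0.56312918 -0.19022644  0.09622313] 0.02042301009593195 [2.12652354 4.78330661 6.19504583] [ 0.87569484 -0.40051032 -0.01535265]
0.04460912561706938 68.38968918932238
69 [np.float64(0.0), np.float64(0.0)]
72 [np.float64(-2.2), np.float64(0.8)]
75 [np.float64(-4.4), np.float64(1.4)]
78 [np.float64(-6.6), np.float64(2.0)]
81 [np.float64(-8.9), np.float64(2.4)]
84 [np.float64(-11.2), np.float64(2.7)]
87 [np.float64(-13.5), np.float64(2.9)]
90 [np.float64(-15.8), np.float64(2.9)]
93 [np.float64(-18.1), np.float64(2.9)]
96 [np.float64(-20.4), np.float64(2.7)]
99 [np.float64(-22.7), np.float64(2.4)]
102 [np.float64(-24.9), np.float64(2.0)]
105 [np.float64(-27.2), np.float64(1.4)]
108 [np.float64(-29.4), np.float64(0.8)]
111 [np.float64(-31.5), np.float64(0.0)]
114 [np.float64(-33.7), np.float64(-0.9)]
117 [np.float64(-35.7), np.float64(-1.9)]
120 [np.float64(-37.8), np.float64(-3.0)]
123 [np.float64(-39.7), np.float64(-4.2)]
126 [np.float64(-41.6), np.float64(-5.5)]
```

```bash
cat > arc.py <<'E'
import sys,numpy as np
def arc(a,b,n=5,r=.044):
    u=lambda t:r*np.array([-np.cos(np.radians(t)),np.sin(np.radians(t))])
    return "; ".join("%.4f %.4f 0 0 1"%tuple(u(t)-u(a)) for t in np.linspace(a,b,n+1)[1:])
if __name__=="__main__":
    v=[float(x) for x in sys.argv[1:]]
    for a,b in zip(v,v[1:]): print(a,b,arc(a,b,5 if abs(b-a)>4 else 3))
E
python3 arc.py 69 89 109 129 149 169 185 193 
```

```text
69.0 89.0 0.0029 0.0010 0 0 1; 0.0059 0.0018 0 0 1; 0.0089 0.0024 0 0 1; 0.0119 0.0028 0 0 1; 0.0150 0.0029 0 0 1
89.0 109.0 0.0031 -0.0001 0 0 1; 0.0061 -0.0003 0 0 1; 0.0092 -0.0008 0 0 1; 0.0122 -0.0015 0 0 1; 0.0151 -0.0024 0 0 1
109.0 129.0 0.0029 -0.0011 0 0 1; 0.0057 -0.0024 0 0 1; 0.0083 -0.0039 0 0 1; 0.0109 -0.0056 0 0 1; 0.0134 -0.0074 0 0 1
129.0 149.0 0.0023 -0.0020 0 0 1; 0.0045 -0.0042 0 0 1; 0.0065 -0.0065 0 0 1; 0.0084 -0.0090 0 0 1; 0.0100 -0.0115 0 0 1
149.0 169.0 0.0015 -0.0027 0 0 1; 0.0028 -0.0055 0 0 1; 0.0039 -0.0083 0 0 1; 0.0048 -0.0113 0 0 1; 0.0055 -0.0143 0 0 1
169.0 185.0 0.0004 -0.0024 0 0 1; 0.0007 -0.0049 0 0 1; 0.0008 -0.0073 0 0 1; 0.0008 -0.0098 0 0 1; 0.0006 -0.0122 0 0 1
185.0 193.0 -0.0001 -0.0012 0 0 1; -0.0003 -0.0024 0 0 1; -0.0005 -0.0037 0 0 1; -0.0007 -0.0049 0 0 1; -0.0010 -0.0061 0 0 1
```

Call:
{"name": "play_rows", "arguments": {"targets": "0.0029 0.0010 0 0 1; 0.0059 0.0018 0 0 1; 0.0089 0.0024 0 0 1; 0.0119 0.0028 0 0 1; 0.0150 0.0029 0 0 1"}}

```text
time_s: 3.65
position: [0.5489, -0.1868, 0.0963]
tool_rot: [[-1.0, -0.0, 0.004], [-0.0, 1.0, 0.001], [-0.004, 0.001, -1.0]]
ft_force: [7.6, 9.9, 4.9]
grip_width: 0.0201
```

Call:
{"name": "play_rows", "arguments": {"targets": "0.0031 -0.0001 0 0 1; 0.0061 -0.0003 0 0 1; 0.0092 -0.0008 0 0 1; 0.0122 -0.0015 0 0 1; 0.0151 -0.0024 0 0 1"}}

```text
time_s: 4.15
position: [0.533, -0.1884, 0.0962]
tool_rot: [[-1.0, -0.001, 0.002], [-0.001, 1.0, 0.003], [-0.002, 0.003, -1.0]]
ft_force: [2.6, 11.2, 8.2]
grip_width: 0.0201
```

Call:
{"name": "play_rows", "arguments": {"targets": "0.0029 -0.0009 0 0 1; 0.0057 -0.002 0 0 1; 0.0083 -0.0033 0 0 1; 0.0109 -0.0048 0 0 1; 0.0134 -0.0064 0 0 1"}}

```text
time_s: 4.65
position: [0.519, -0.1952, 0.0962]
tool_rot: [[-1.0, -0.001, 0.001], [-0.001, 1.0, 0.002], [-0.001, 0.002, -1.0]]
ft_force: [0.8, 9.2, 9.8]
grip_width: 0.0206
```

Call:
{"name": "play_rows", "arguments": {"targets": "0.0023 -0.0020 0 0 1; 0.0045 -0.0042 0 0 1; 0.0065 -0.0065 0 0 1; 0.0084 -0.0090 0 0 1; 0.0100 -0.0115 0 0 1"}}

```text
time_s: 5.15
position: [0.5083, -0.2067, 0.0961]
tool_rot: [[-1.0, -0.001, -0.001], [-0.001, 1.0, 0.002], [0.001, 0.002, -1.0]]
ft_force: [-3.1, 9.0, 11.7]
grip_width: 0.0207
```

Call:
{"name": "play_rows", "arguments": {"targets": "0.0018 -0.0027 -0.0003 0 1; 0.0033 -0.0055 -0.0006 0 1; 0.0046 -0.0083 -0.001 0 1; 0.0056 -0.0113 -0.001 0 1; 0.0063 -0.0141 -0.001 0 1"}}

```text
time_s: 5.65
position: [0.5022, -0.2212, 0.0963]
tool_rot: [[-1.0, -0.0, -0.001], [-0.0, 1.0, 0.002], [0.001, 0.002, -1.0]]
ft_force: [-0.6, 7.0, 2.5]
grip_width: 0.0203
```

Call:
{"name": "play_rows", "arguments": {"targets": "0.0004 -0.0024 0 0 1; 0.0007 -0.0049 0 0 1; 0.0008 -0.0073 0 0 1; 0.0008 -0.0098 0 0 1; 0.0006 -0.0122 0 0 1"}}

```text
time_s: 6.15
position: [0.5014, -0.2335, 0.0963]
tool_rot: [[-1.0, -0.0, -0.002], [-0.0, 1.0, 0.002], [0.002, 0.002, -1.0]]
ft_force: [-1.4, 6.3, 3.6]
grip_width: 0.0204
```

```bash
cat > f.py <<'E'
from rig import status
import numpy as np
s=status.observe(); c=np.array([.5467,-.2317]); v=s["position"][:2]-c; t=np.arctan2(v[1],v[0]);F=s["ft_force"]
print(s["time_s"],s["position"],"r %.4f th %.1f"%(np.hypot(*v),np.degrees(t)),"Frad %.1f Fresist_acw %.1f Fz %.1f"%(F[0]*np.cos(t)+F[1]*np.sin(t),F[0]*np.sin(t)-F[1]*np.cos(t),F[2]))
E
python3 f.py; python3 arc.py 185 189 192 195 198 201
```

```text
6.15 [ 0.5013837  -0.23346943  0.09626494] r 0.0454 th -177.8 Frad 1.2 Fresist_acw 6.3 Fz 3.6
185.0 189.0 -0.0001 -0.0010 0 0 1; -0.0002 -0.0020 0 0 1; -0.0004 -0.0030 0 0 1
189.0 192.0 -0.0001 -0.0008 0 0 1; -0.0003 -0.0015 0 0 1; -0.0004 -0.0023 0 0 1
192.0 195.0 -0.0002 -0.0007 0 0 1; -0.0003 -0.0015 0 0 1; -0.0005 -0.0022 0 0 1
195.0 198.0 -0.0002 -0.0007 0 0 1; -0.0004 -0.0015 0 0 1; -0.0007 -0.0022 0 0 1
198.0 201.0 -0.0002 -0.0007 0 0 1; -0.0005 -0.0015 0 0 1; -0.0008 -0.0022 0 0 1
```

Call:
{"name": "play_rows", "arguments": {"targets": "-0.0001 -0.0010 0 0 1; -0.0002 -0.0020 0 0 1; -0.0004 -0.0030 0 0 1;-0.0006 -0.0041 0 0 1; -0.0009 -0.0053 0 0 1"}}

```text
time_s: 6.65
position: [0.5021, -0.2387, 0.0962]
tool_rot: [[-1.0, -0.001, -0.002], [-0.001, 1.0, 0.002], [0.002, 0.002, -1.0]]
ft_force: [-2.7, 4.9, 4.5]
grip_width: 0.0204
```

Call:
{"name": "play_rows", "arguments": {"targets": "-0.0002 -0.0007 0 0 1; -0.0003 -0.0015 0 0 1; -0.0005 -0.0022 0 0 1"}}

```text
time_s: 6.95
position: [0.5026, -0.241, 0.0963]
tool_rot: [[-1.0, -0.0, -0.002], [-0.0, 1.0, 0.002], [0.002, 0.002, -1.0]]
ft_force: [-2.7, 5.0, 4.6]
grip_width: 0.0202
```

Call:
{"name": "play_rows", "arguments": {"targets": "-0.0002 -0.0007 0 0 1; -0.0004 -0.0015 0 0 1; -0.0007 -0.0022 0 0 1"}}

```text
time_s: 7.25
position: [0.5032, -0.2432, 0.0962]
tool_rot: [[-1.0, -0.0, -0.002], [-0.001, 1.0, 0.002], [0.002, 0.002, -1.0]]
ft_force: [-3.0, 5.8, 3.7]
grip_width: 0.0204
```

```bash
python3 f.py; python3 arc.py 198 201 204 207 210 213 216 219 222 225 228 231 234 237 240 243 246 249 252 255 258 261 264 267
```

```text
7.25 [ 0.50322562 -0.24317556  0.09624108] r 0.0450 th -165.2 Frad 1.4 Fresist_acw 6.4 Fz 3.7
198.0 201.0 -0.0002 -0.0007 0 0 1; -0.0005 -0.0015 0 0 1; -0.0008 -0.0022 0 0 1
201.0 204.0 -0.0003 -0.0007 0 0 1; -0.0006 -0.0014 0 0 1; -0.0009 -0.0021 0 0 1
204.0 207.0 -0.0003 -0.0007 0 0 1; -0.0006 -0.0014 0 0 1; -0.0010 -0.0021 0 0 1
207.0 210.0 -0.0004 -0.0007 0 0 1; -0.0007 -0.0014 0 0 1; -0.0011 -0.0020 0 0 1
210.0 213.0 -0.0004 -0.0007 0 0 1; -0.0008 -0.0013 0 0 1; -0.0012 -0.0020 0 0 1
213.0 216.0 -0.0004 -0.0006 0 0 1; -0.0009 -0.0013 0 0 1; -0.0013 -0.0019 0 0 1
216.0 219.0 -0.0005 -0.0006 0 0 1; -0.0009 -0.0012 0 0 1; -0.0014 -0.0018 0 0 1
219.0 222.0 -0.0005 -0.0006 0 0 1; -0.0010 -0.0012 0 0 1; -0.0015 -0.0018 0 0 1
222.0 225.0 -0.0005 -0.0006 0 0 1; -0.0010 -0.0011 0 0 1; -0.0016 -0.0017 0 0 1
225.0 228.0 -0.0005 -0.0005 0 0 1; -0.0011 -0.0011 0 0 1; -0.0017 -0.0016 0 0 1
228.0 231.0 -0.0006 -0.0005 0 0 1; -0.0012 -0.0010 0 0 1; -0.0018 -0.0015 0 0 1
231.0 234.0 -0.0006 -0.0005 0 0 1; -0.0012 -0.0009 0 0 1; -0.0018 -0.0014 0 0 1
234.0 237.0 -0.0006 -0.0004 0 0 1; -0.0013 -0.0009 0 0 1; -0.0019 -0.0013 0 0 1
237.0 240.0 -0.0006 -0.0004 0 0 1; -0.0013 -0.0008 0 0 1; -0.0020 -0.0012 0 0 1
240.0 243.0 -0.0007 -0.0004 0 0 1; -0.0013 -0.0007 0 0 1; -0.0020 -0.0011 0 0 1
243.0 246.0 -0.0007 -0.0003 0 0 1; -0.0014 -0.0007 0 0 1; -0.0021 -0.0010 0 0 1
246.0 249.0 -0.0007 -0.0003 0 0 1; -0.0014 -0.0006 0 0 1; -0.0021 -0.0009 0 0 1
249.0 252.0 -0.0007 -0.0003 0 0 1; -0.0014 -0.0005 0 0 1; -0.0022 -0.0008 0 0 1
252.0 255.0 -0.0007 -0.0002 0 0 1; -0.0015 -0.0004 0 0 1; -0.0022 -0.0007 0 0 1
255.0 258.0 -0.0007 -0.0002 0 0 1; -0.0015 -0.0004 0 0 1; -0.0022 -0.0005 0 0 1
258.0 261.0 -0.0008 -0.0002 0 0 1; -0.0015 -0.0003 0 0 1; -0.0023 -0.0004 0 0 1
261.0 264.0 -0.0008 -0.0001 0 0 1; -0.0015 -0.0002 0 0 1; -0.0023 -0.0003 0 0 1
264.0 267.0 -0.0008 -0.0001 0 0 1; -0.0015 -0.0001 0 0 1; -0.0023 -0.0002 0 0 1
```

Call:
{"name": "play_rows", "arguments": {"targets": "-0.0002 -0.0007 0 0 1; -0.0004 -0.0015 0 0 1; -0.0007 -0.0022 0 0 1"}}

```text
time_s: 7.55
position: [0.504, -0.2454, 0.0962]
tool_rot: [[-1.0, -0.0, -0.002], [-0.0, 1.0, 0.002], [0.002, 0.002, -1.0]]
ft_force: [-3.0, 4.8, 3.3]
grip_width: 0.0202
```

Call:
{"name": "play_rows", "arguments": {"targets": "-0.0002 -0.0007 0 0 1; -0.0005 -0.0015 0 0 1; -0.0008 -0.0022 0 0 1"}}

```text
time_s: 7.85
position: [0.5048, -0.2476, 0.0962]
tool_rot: [[-1.0, -0.001, -0.002], [-0.001, 1.0, 0.002], [0.002, 0.002, -1.0]]
ft_force: [-2.5, 5.1, 2.8]
grip_width: 0.0201
```

Call:
{"name": "play_rows", "arguments": {"targets": "-0.0003 -0.0007 0 0 1; -0.0006 -0.0014 0 0 1; -0.0009 -0.0021 0 0 1"}}

```text
time_s: 8.15
position: [0.5057, -0.2497, 0.0962]
tool_rot: [[-1.0, -0.001, -0.002], [-0.001, 1.0, 0.002], [0.002, 0.002, -1.0]]
ft_force: [-2.3, 5.9, 3.3]
grip_width: 0.0203
```

Call:
{"name": "play_rows", "arguments": {"targets": "-0.0003 -0.0007 0 0 1; -0.0006 -0.0014 0 0 1; -0.0010 -0.0021 0 0 1"}}

```text
time_s: 8.45
position: [0.5068, -0.2517, 0.0962]
tool_rot: [[-1.0, -0.0, -0.002], [-0.0, 1.0, 0.002], [0.002, 0.002, -1.0]]
ft_force: [-2.1, 4.9, 3.8]
grip_width: 0.0203
```

Call:
{"name": "play_rows", "arguments": {"targets": "-0.0004 -0.0007 0 0 1; -0.0007 -0.0014 0 0 1; -0.0011 -0.0020 0 0 1"}}

```text
time_s: 8.75
position: [0.5079, -0.2537, 0.0962]
tool_rot: [[-1.0, -0.001, -0.002], [-0.001, 1.0, 0.002], [0.002, 0.002, -1.0]]
ft_force: [-1.4, 5.5, 2.8]
grip_width: 0.0206
```

Call:
{"name": "play_rows", "arguments": {"targets": "-0.0004 -0.0007 0 0 1; -0.0008 -0.0013 0 0 1; -0.0012 -0.0020 0 0 1"}}

```text
time_s: 9.05
position: [0.5091, -0.2556, 0.0962]
tool_rot: [[-1.0, -0.001, -0.002], [-0.001, 1.0, 0.002], [0.002, 0.002, -1.0]]
ft_force: [-1.7, 6.2, 2.7]
grip_width: 0.0204
```

Call:
{"name": "play_rows", "arguments": {"targets": "-0.0004 -0.0006 0 0 1; -0.0009 -0.0013 0 0 1; -0.0013 -0.0019 0 0 1"}}

```text
time_s: 9.35
position: [0.5105, -0.2575, 0.0962]
tool_rot: [[-1.0, -0.0, -0.002], [-0.0, 1.0, 0.002], [0.002, 0.002, -1.0]]
ft_force: [-1.2, 6.2, 3.5]
grip_width: 0.0202
```

Call:
{"name": "play_rows", "arguments": {"targets": "-0.0005 -0.0006 0 0 1; -0.0009 -0.0012 0 0 1; -0.0014 -0.0018 0 0 1"}}

```text
time_s: 9.65
position: [0.5119, -0.2592, 0.0962]
tool_rot: [[-1.0, -0.001, -0.002], [-0.001, 1.0, 0.003], [0.002, 0.003, -1.0]]
ft_force: [-2.1, 7.5, 3.5]
grip_width: 0.0204
```

Call:
{"name": "play_rows", "arguments": {"targets": "-0.0005 -0.0006 0 0 1; -0.0011 -0.0011 0 0 1; -0.0017 -0.0016 0 0 1"}}

```text
time_s: 9.95
position: [0.5135, -0.2609, 0.0962]
tool_rot: [[-1.0, -0.001, -0.002], [-0.001, 1.0, 0.002], [0.002, 0.002, -1.0]]
ft_force: [-2.0, 5.6, 3.4]
grip_width: 0.0204
```

Call:
{"name": "play_rows", "arguments": {"targets": "-0.0005 -0.0006 0 0 1; -0.0011 -0.0011 0 0 1; -0.0016 -0.0017 0 0 1"}}

```text
time_s: 10.25
position: [0.5151, -0.2625, 0.0962]
tool_rot: [[-1.0, -0.001, -0.002], [-0.001, 1.0, 0.002], [0.002, 0.002, -1.0]]
ft_force: [-1.4, 6.4, 3.6]
grip_width: 0.02
```

Call:
{"name": "play_rows", "arguments": {"targets": "-0.0006 -0.0005 0 0 1; -0.0012 -0.001 0 0 1; -0.0018 -0.0015 0 0 1"}}

```text
time_s: 10.55
position: [0.5168, -0.264, 0.0962]
tool_rot: [[-1.0, -0.001, -0.002], [-0.001, 1.0, 0.002], [0.002, 0.002, -1.0]]
ft_force: [-3.3, 6.6, 3.7]
grip_width: 0.02
```

Call:
{"name": "play_rows", "arguments": {"targets": "-0.0006 -0.0005 0 0 1; -0.0012 -0.001 0 0 1; -0.0018 -0.0015 0 0 1"}}

```text
time_s: 10.85
position: [0.5186, -0.2655, 0.0962]
tool_rot: [[-1.0, -0.001, -0.002], [-0.001, 1.0, 0.003], [0.002, 0.003, -1.0]]
ft_force: [-2.3, 6.2, 3.8]
grip_width: 0.0205
```

Call:
{"name": "play_rows", "arguments": {"targets": "-0.0006 -0.0005 0 0 1; -0.0012 -0.0009 0 0 1; -0.0018 -0.0013 0 0 1"}}

```text
time_s: 11.15
position: [0.5204, -0.2668, 0.0962]
tool_rot: [[-1.0, -0.001, -0.003], [-0.001, 1.0, 0.003], [0.003, 0.003, -1.0]]
ft_force: [-3.1, 5.5, 3.6]
grip_width: 0.0204
```

Call:
{"name": "play_rows", "arguments": {"targets": "-0.0006 -0.0004 0 0 1; -0.0013 -0.0009 0 0 1; -0.0019 -0.0013 0 0 1"}}

```text
time_s: 11.45
position: [0.5222, -0.268, 0.0961]
tool_rot: [[-1.0, -0.001, -0.003], [-0.001, 1.0, 0.003], [0.003, 0.003, -1.0]]
ft_force: [-4.0, 7.5, 4.7]
grip_width: 0.0202
```

Call:
{"name": "play_rows", "arguments": {"targets": "-0.0006 -0.0003 0 0 1; -0.0013 -0.0006 0 0 1; -0.0021 -0.0009 0 0 1"}}

```text
time_s: 11.75
position: [0.5233, -0.2685, 0.0961]
tool_rot: [[-1.0, -0.001, -0.005], [-0.001, 1.0, 0.004], [0.005, 0.004, -1.0]]
ft_force: [-8.9, 7.8, 7.4]
grip_width: 0.0205
```

Call:
{"name": "play_rows", "arguments": {"targets": "-0.0003 -0.0001 0 0 1; -0.0004 -0.0002 0 0 1; -0.0004 -0.0002 0 0 1"}}

```text
time_s: 12.05
position: [0.5234, -0.2686, 0.0961]
tool_rot: [[-1.0, -0.001, -0.006], [-0.001, 1.0, 0.004], [0.006, 0.004, -1.0]]
ft_force: [-9.3, 7.4, 7.1]
grip_width: 0.0203
```

```bash
python3 f.py
```

```text
12.05 [ 0.52341009 -0.26864119  0.09614398] r 0.0437 th -122.2 Frad -1.3 Fresist_acw 11.8 Fz 7.1
```

Call:
{"name": "play_rows", "arguments": {"targets": "-0.0003 -0.0001 0 0 1; -0.0005 -0.0002 0 0 1; -0.0005 -0.0002 0 0 1"}}

```text
time_s: 12.35
position: [0.5237, -0.2687, 0.0961]
tool_rot: [[-1.0, -0.001, -0.007], [-0.001, 1.0, 0.004], [0.007, 0.004, -1.0]]
ft_force: [-11.0, 8.9, 7.6]
grip_width: 0.0201
```

```bash
python3 f.py
```

```text
12.35 [ 0.52368271 -0.26873173  0.09610078] r 0.0436 th -121.9 Frad -1.7 Fresist_acw 14.1 Fz 7.6
```

```bash
python3 - <<'E'
import numpy as np
from scipy.optimize import least_squares
p=np.array([(.5631,-.1902),(.5489,-.1868),(.5330,-.1884),(.5190,-.1952),(.5083,-.2067),(.5022,-.2212),(.5014,-.2335),(.5032,-.2432),(.5091,-.2556),(.5204,-.2668),(.5237,-.2687)])
s=least_squares(lambda q:np.hypot(p[:,0]-q[0],p[:,1]-q[1])-.044,[.546,-.232]).x
print(s,np.round(1000*(np.hypot(*(p-s).T)-.044),2)); print(np.degrees(np.arctan2(*(p-s).T[::-1]))%360)
E
python3 arc.py 238 228 213 198 183 168 153 138 123 113 107 103 101
```

```text
[ 0.54529976 -0.23052482] [ 0.08 -0.13 -0.12  0.04  0.01  0.1   0.   -0.03  0.04 -0.   -0.14]
[ 66.18230997  85.29296677 106.27694591 126.66813727 147.22177993
 167.79197417 183.87713035 196.75572997 214.70992511 235.53378392
 240.49854117]
238.0 228.0 0.0013 0.0008 0 0 1; 0.0025 0.0017 0 0 1; 0.0038 0.0026 0 0 1; 0.0050 0.0036 0 0 1; 0.0061 0.0046 0 0 1
228.0 213.0 0.0017 0.0016 0 0 1; 0.0033 0.0033 0 0 1; 0.0048 0.0050 0 0 1; 0.0062 0.0068 0 0 1; 0.0075 0.0087 0 0 1
213.0 198.0 0.0012 0.0020 0 0 1; 0.0023 0.0040 0 0 1; 0.0033 0.0061 0 0 1; 0.0042 0.0082 0 0 1; 0.0049 0.0104 0 0 1
198.0 183.0 0.0007 0.0022 0 0 1; 0.0012 0.0044 0 0 1; 0.0016 0.0067 0 0 1; 0.0019 0.0090 0 0 1; 0.0021 0.0113 0 0 1
183.0 168.0 0.0001 0.0023 0 0 1; 0.0000 0.0046 0 0 1; -0.0002 0.0069 0 0 1; -0.0005 0.0092 0 0 1; -0.0009 0.0115 0 0 1
168.0 153.0 -0.0005 0.0022 0 0 1; -0.0012 0.0044 0 0 1; -0.0020 0.0066 0 0 1; -0.0028 0.0087 0 0 1; -0.0038 0.0108 0 0 1
153.0 138.0 -0.0011 0.0020 0 0 1; -0.0023 0.0040 0 0 1; -0.0036 0.0059 0 0 1; -0.0050 0.0077 0 0 1; -0.0065 0.0095 0 0 1
138.0 123.0 -0.0016 0.0017 0 0 1; -0.0033 0.0033 0 0 1; -0.0050 0.0048 0 0 1; -0.0068 0.0062 0 0 1; -0.0087 0.0075 0 0 1
123.0 113.0 -0.0013 0.0008 0 0 1; -0.0026 0.0016 0 0 1; -0.0040 0.0023 0 0 1; -0.0054 0.0030 0 0 1; -0.0068 0.0036 0 0 1
113.0 107.0 -0.0009 0.0004 0 0 1; -0.0017 0.0007 0 0 1; -0.0026 0.0010 0 0 1; -0.0034 0.0013 0 0 1; -0.0043 0.0016 0 0 1
107.0 103.0 -0.0010 0.0003 0 0 1; -0.0020 0.0006 0 0 1; -0.0030 0.0008 0 0 1
103.0 101.0 -0.0005 0.0001 0 0 1; -0.0010 0.0002 0 0 1; -0.0015 0.0003 0 0 1
```

Call:
{"name": "play_rows", "arguments": {"targets": "0.0012 0.0006 0 0 1; 0.0022 0.0012 0 0 1; 0.0035 0.002 0 0 1; 0.0048 0.0028 0 0 1; 0.006 0.0036 0 0 1"}}

```text
time_s: 12.85
position: [0.5204, -0.2668, 0.0963]
tool_rot: [[-1.0, -0.0, 0.001], [-0.0, 1.0, 0.0], [-0.001, 0.0, -1.0]]
ft_force: [4.0, 2.7, -1.1]
grip_width: 0.0207
```

```bash
sed -i 's/\.5467,-\.2317/.5453,-.2305/' f.py; python3 f.py
```

```text
12.85 [ 0.52035342 -0.26677614  0.09631926] r 0.0440 th -124.5 Frad -4.5 Fresist_acw -1.7 Fz -1.1
```

```bash
python3 arc.py 235 219 203 187 171 155 139 123
```

```text
235.0 219.0 0.0020 0.0015 0 0 1; 0.0039 0.0030 0 0 1; 0.0057 0.0047 0 0 1; 0.0074 0.0065 0 0 1; 0.0090 0.0084 0 0 1
219.0 203.0 0.0015 0.0020 0 0 1; 0.0029 0.0040 0 0 1; 0.0041 0.0061 0 0 1; 0.0053 0.0083 0 0 1; 0.0063 0.0105 0 0 1
203.0 187.0 0.0009 0.0023 0 0 1; 0.0017 0.0046 0 0 1; 0.0023 0.0070 0 0 1; 0.0028 0.0094 0 0 1; 0.0032 0.0118 0 0 1
187.0 171.0 0.0002 0.0024 0 0 1; 0.0003 0.0049 0 0 1; 0.0003 0.0074 0 0 1; 0.0001 0.0098 0 0 1; -0.0002 0.0122 0 0 1
171.0 155.0 -0.0005 0.0024 0 0 1; -0.0010 0.0048 0 0 1; -0.0018 0.0072 0 0 1; -0.0026 0.0095 0 0 1; -0.0036 0.0117 0 0 1
155.0 139.0 -0.0011 0.0022 0 0 1; -0.0023 0.0043 0 0 1; -0.0037 0.0064 0 0 1; -0.0051 0.0084 0 0 1; -0.0067 0.0103 0 0 1
139.0 123.0 -0.0017 0.0018 0 0 1; -0.0034 0.0035 0 0 1; -0.0053 0.0051 0 0 1; -0.0072 0.0066 0 0 1; -0.0092 0.0080 0 0 1
```

Call:
{"name": "play_rows", "arguments": {"targets": "0.0018 0.0018 0 0 1; 0.0036 0.0034 0 0 1; 0.0054 0.0052 0 0 1; 0.0071 0.007 0 0 1; 0.0087 0.0089 0 0 1"}}

```text
time_s: 13.35
position: [0.5113, -0.2582, 0.0963]
tool_rot: [[-1.0, -0.0, -0.0], [-0.0, 1.0, -0.0], [0.0, -0.0, -1.0]]
ft_force: [2.1, -0.7, -1.1]
grip_width: 0.0202
```

Call:
{"name": "play_rows", "arguments": {"targets": "0.0015 0.0020 0 0 1; 0.0029 0.0040 0 0 1; 0.0041 0.0061 0 0 1; 0.0053 0.0083 0 0 1; 0.0063 0.0105 0 0 1"}}

```text
time_s: 13.85
position: [0.5049, -0.2476, 0.0963]
tool_rot: [[-1.0, -0.0, -0.0], [-0.0, 1.0, -0.0], [0.0, -0.0, -1.0]]
ft_force: [-0.8, -2.7, 0.5]
grip_width: 0.0206
```

```bash
python3 f.py
```

```text
13.85 [ 0.50487537 -0.24757854  0.09634088] r 0.0439 th -157.1 Frad 1.8 Fresist_acw -2.1 Fz 0.5
```

Call:
{"name": "play_rows", "arguments": {"targets": "0.0009 0.0023 0 0 1; 0.0017 0.0046 0 0 1; 0.0023 0.0070 0 0 1; 0.0028 0.0094 0 0 1; 0.0032 0.0118 0 0 1"}}

```text
time_s: 14.35
position: [0.5019, -0.2366, 0.0964]
tool_rot: [[-1.0, -0.0, 0.0], [-0.0, 1.0, -0.002], [-0.0, -0.002, -1.0]]
ft_force: [-1.3, -6.6, -0.9]
grip_width: 0.0205
```

Call:
{"name": "play_rows", "arguments": {"targets": "0.0002 0.0024 0 0 1; 0.0003 0.0049 0 0 1; 0.0003 0.0074 0 0 1; 0.0001 0.0098 0 0 1; -0.0002 0.0122 0 0 1"}}

```text
time_s: 14.85
position: [0.5018, -0.2242, 0.0964]
tool_rot: [[-1.0, -0.0, -0.001], [-0.0, 1.0, -0.001], [0.001, -0.001, -1.0]]
ft_force: [-2.9, -5.6, -0.3]
grip_width: 0.0206
```

```bash
python3 f.py
```

```text
14.85 [ 0.50179914 -0.2241766   0.09635034] r 0.0440 th 171.7 Frad 2.0 Fresist_acw -6.0 Fz -0.3
```

Call:
{"name": "play_rows", "arguments": {"targets": "-0.0005 0.0024 0 0 1; -0.0010 0.0048 0 0 1; -0.0018 0.0072 0 0 1; -0.0026 0.0095 0 0 1; -0.0036 0.0117 0 0 1"}}

```text
time_s: 15.35
position: [0.5052, -0.2122, 0.0963]
tool_rot: [[-1.0, -0.0, -0.001], [-0.0, 1.0, -0.001], [0.001, -0.001, -1.0]]
ft_force: [-4.5, -5.3, -0.5]
grip_width: 0.0205
```

Call:
{"name": "play_rows", "arguments": {"targets": "-0.0011 0.0022 0 0 1; -0.0023 0.0043 0 0 1; -0.0037 0.0064 0 0 1; -0.0051 0.0084 0 0 1; -0.0067 0.0103 0 0 1"}}

```text
time_s: 15.85
position: [0.5117, -0.2017, 0.0963]
tool_rot: [[-1.0, -0.0, -0.002], [-0.0, 1.0, -0.0], [0.002, -0.0, -1.0]]
ft_force: [-5.0, -4.3, 1.0]
grip_width: 0.0204
```

```bash
python3 f.py
```

```text
15.85 [ 0.51174179 -0.20172285  0.09631941] r 0.0442 th 139.4 Frad 1.0 Fresist_acw -6.5 Fz 1.0
```

Call:
{"name": "play_rows", "arguments": {"targets": "-0.0017 0.0018 0 0 1; -0.0034 0.0035 0 0 1; -0.0053 0.0051 0 0 1; -0.0072 0.0066 0 0 1; -0.0092 0.0080 0 0 1"}}

```text
time_s: 16.35
position: [0.5208, -0.1936, 0.0963]
tool_rot: [[-1.0, -0.0, -0.002], [-0.0, 1.0, -0.0], [0.002, -0.0, -1.0]]
ft_force: [-5.6, -2.6, 1.9]
grip_width: 0.0201
```

Call:
{"name": "play_rows", "arguments": {"targets": "-0.0013 0.0008 0 0 1; -0.0026 0.0016 0 0 1; -0.0040 0.0023 0 0 1; -0.0054 0.0030 0 0 1; -0.0068 0.0036 0 0 1"}}

```text
time_s: 16.85
position: [0.5275, -0.1899, 0.0963]
tool_rot: [[-1.0, -0.0, -0.002], [-0.0, 1.0, 0.0], [0.002, 0.0, -1.0]]
ft_force: [-6.4, -2.2, 2.0]
grip_width: 0.0202
```

```bash
python3 f.py;  python3 - <<'E'
from rig import eyes
from meas import *
for n in("scene","top"):
    d=eyes.get_image(n); np.savez(f"/tmp/{n}2.npz",**d)
    if n=="scene": cv2.imwrite("pics/s2.png",cv2.resize(d["pixels"][150:300,200:400,::-1],(800,600),interpolation=cv2.INTER_CUBIC))
    else: cv2.imwrite("pics/t2.png",cv2.resize(d["pixels"][150:300,200:400,::-1],(800,600),interpolation=cv2.INTER_CUBIC))
E
```

```text
16.85 [ 0.52753221 -0.18987842  0.09627741] r 0.0443 th 113.6 Frad 0.5 Fresist_acw -6.7 Fz 2.0
```

View pics/s2.png

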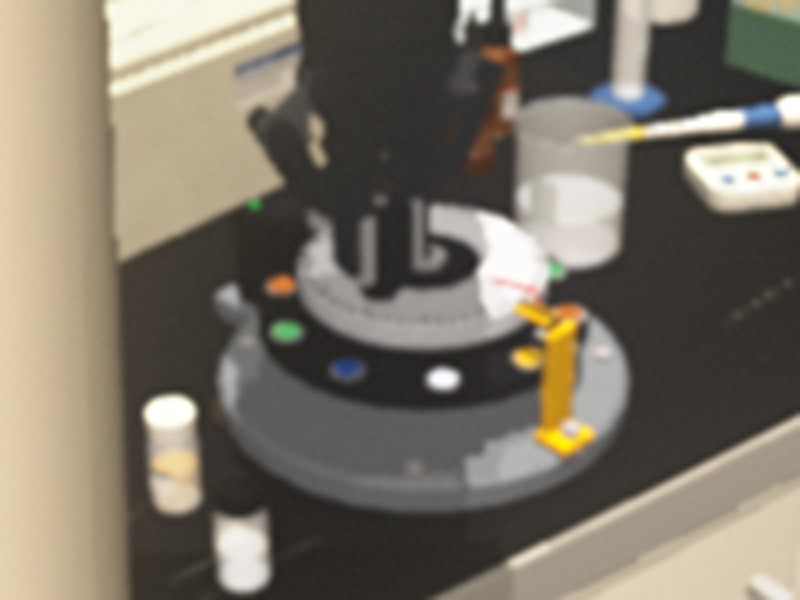

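View pics/t2.png

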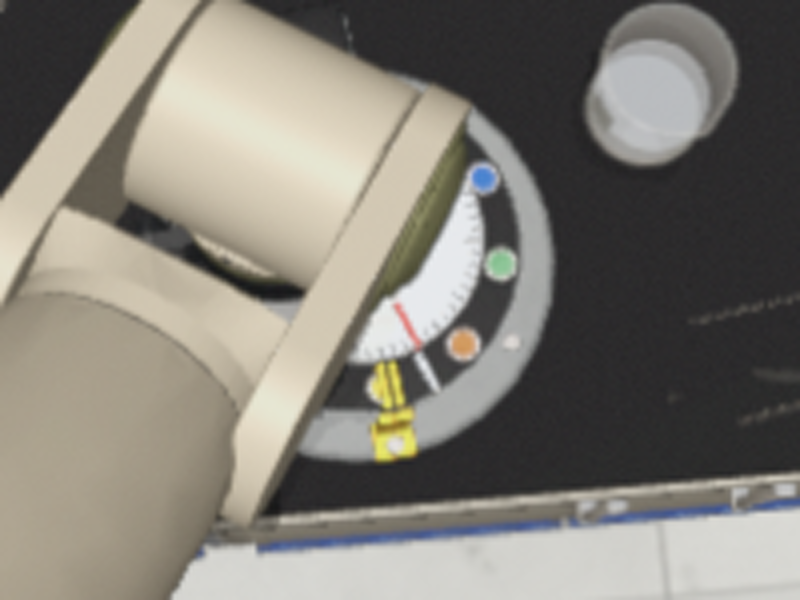

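```bash
cat > m2.py <<'E'
from meas import *
import sys
def meas(d,c=(.54671,-.23166)):
    th=np.arange(150,235,.1); C=lambda w:(cen(th,w,4)[0].round(2),w.max().round(0))
    o={}
    for r in (.05,.055,.059,.0615):
        P=polar(d,.08,*c,r,th).astype(float); o["red%g"%r]=C(P[:,0]-.5*(P[:,1]+P[:,2]))
    for r in (.068,.073,.078,.082,.084):
        P=polar(d,.056,*c,r,th).astype(float); w=P.min(1)
        m=(P.max(1)-P.min(1))>40; w[m]=0; o["wh%g"%r]=C(w)
    for r in (.066,.07,.075,.08):
        P=polar(d,.085,*c,r,th).astype(float); y=np.clip(np.minimum(P[:,0],P[:,1])-P[:,2],0,None)
        k=y>.5*y.max(); o["yel%g"%r]=((th[k].min()+th[k].max())/2).round(2),(th[k].max()-th[k].min()).round(1)
        lo,hi=th[k].min()+1.5,th[k].max()-1.5; mm=(th>lo)&(th<hi); g=P.sum(1)[mm]; o["blk%g"%r]=th[mm][g.argmin()].round(2)
    return o
if __name__=="__main__":
    for k,v in meas(dict(np.load(sys.argv[1]))).items(): print(k,v)
E
for i in 0 2; do echo == $i; python3 m2.py /tmp/top$i.npz|sed 's/np.float64//g'; done
```

```text
== 0
red0.05 ((159.22), (90.0))
red0.055 ((159.06), (78.0))
red0.059 ((159.19), (88.0))
red0.0615 ((159.22), (67.0))
wh0.068 ((213.1), (180.0))
wh0.073 ((180.22), (196.0))
wh0.078 ((170.26), (180.0))
wh0.082 ((209.26), (178.0))
wh0.084 ((175.15), (144.0))
yel0.066 ((187.1), (8.8))
blk0.066 187.4
yel0.07 ((187.0), (9.2))
blk0.07 186.6
yel0.075 ((186.9), (8.8))
blk0.075 187.4
yel0.08 ((186.95), (8.1))
blk0.08 186.7
== 2
red0.05 ((204.44), (94.0))
red0.055 ((204.26), (81.0))
red0.059 ((204.13), (77.0))
red0.0615 ((204.35), (82.0))
wh0.068 ((204.29), (197.0))
wh0.073 ((204.29), (212.0))
wh0.078 ((204.12), (206.0))
wh0.082 ((204.19), (206.0))
wh0.084 ((152.0), (202.0))
yel0.066 ((187.15), (8.5))
blk0.066 187.4
yel0.07 ((187.0), (9.2))
blk0.07 186.6
yel0.075 ((186.15), (10.3))
blk0.075 187.4
yel0.08 ((185.85), (10.1))
blk0.08 186.7
```

```bash
python3 arc.py 114 106 99 97.5
```

```text
114.0 106.0 -0.0011 0.0005 0 0 1; -0.0023 0.0009 0 0 1; -0.0034 0.0014 0 0 1; -0.0046 0.0017 0 0 1; -0.0058 0.0021 0 0 1
106.0 99.0 -0.0010 0.0003 0 0 1; -0.0021 0.0005 0 0 1; -0.0031 0.0008 0 0 1; -0.0042 0.0010 0 0 1; -0.0052 0.0012 0 0 1
99.0 97.5 -0.0004 0.0001 0 0 1; -0.0008 0.0001 0 0 1; -0.0011 0.0002 0 0 1
```

Call:
{"name": "play_rows", "arguments": {"targets": "-0.0011 0.0005 0 0 1; -0.0023 0.0009 0 0 1; -0.0034 0.0014 0 0 1; -0.0046 0.0017 0 0 1; -0.0058 0.0021 0 0 1"}}

```text
time_s: 17.45
position: [0.5333, -0.1877, 0.0963]
tool_rot: [[-1.0, -0.0, -0.002], [-0.0, 1.0, 0.0], [0.002, 0.0, -1.0]]
ft_force: [-6.4, -2.8, 1.1]
grip_width: 0.0205
```

Call:
{"name": "play_rows", "arguments": {"targets": "-0.0010 0.0003 0 0 1; -0.0021 0.0005 0 0 1; -0.0031 0.0008 0 0 1; -0.0042 0.0010 0 0 1; -0.0052 0.0012 0 0 1"}}

```text
time_s: 17.95
position: [0.5385, -0.1866, 0.0963]
tool_rot: [[-1.0, -0.0, -0.002], [-0.0, 1.0, 0.0], [0.002, 0.0, -1.0]]
ft_force: [-5.2, -2.4, 2.8]
grip_width: 0.0206
```

```bash
cat > look.py <<'E'
import sys
from rig import eyes
from m2 import *
d=eyes.get_image("top"); np.savez(f"/tmp/top{sys.argv[1]}.npz",**d)
cv2.imwrite(f"pics/t{sys.argv[1]}.png",cv2.resize(d["pixels"][150:300,200:400,::-1],(800,600),interpolation=cv2.INTER_CUBIC))
for k,v in meas(d).items(): print(k,str(v).replace("np.float64",""),end="; ")
E
python3 f.py; python3 look.py 3
```

```text
17.95 [ 0.53850003 -0.18657077  0.0962821 ] r 0.0445 th 98.8 Frad -1.6 Fresist_acw -5.6 Fz 2.8
red0.05 ((189.71), (94.0)); red0.055 ((189.6), (83.0)); red0.059 ((189.66), (87.0)); red0.0615 ((189.48), (69.0)); wh0.068 ((207.03), (176.0)); wh0.073 ((177.96), (175.0)); wh0.078 ((165.87), (172.0)); wh0.082 ((168.68), (177.0)); wh0.084 ((150.6), (162.0)); yel0.066 ((187.1), (8.6)); blk0.066 187.4; yel0.07 ((186.95), (9.1)); blk0.07 186.6; yel0.075 ((179.3), (24.0)); blk0.075 181.2; yel0.08 ((179.1), (23.8)); blk0.08 180.8;
```

View pics/t3.png

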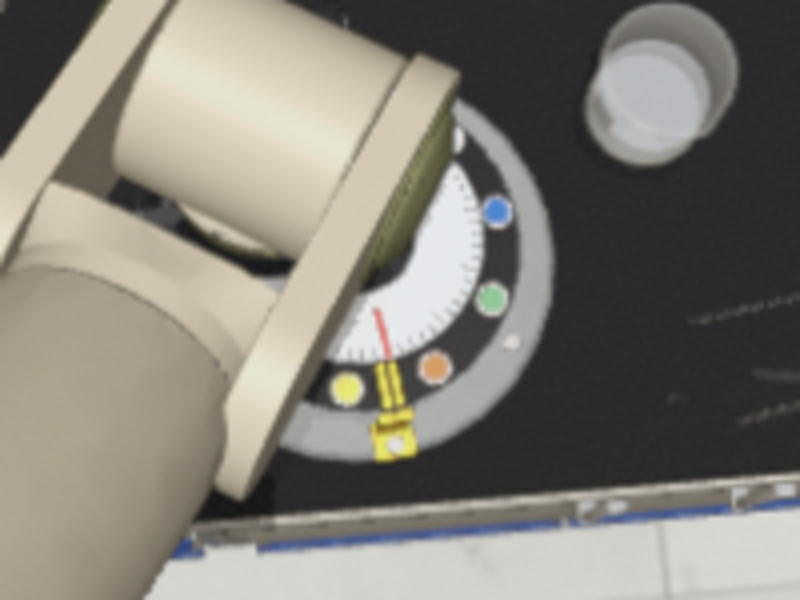

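Call:
{"name": "play_rows", "arguments": {"targets": "-0.0010 0.0001 0 0 1; -0.002 0.0002 0 0 1; -0.003 0.0003 0 0 1; -0.003 0.0003 0 0 1"}}

```text
time_s: 18.4
position: [0.5415, -0.1862, 0.0962]
tool_rot: [[-1.0, -0.0, -0.002], [-0.0, 1.0, 0.0], [0.002, 0.0, -1.0]]
ft_force: [-4.8, -2.8, 2.8]
grip_width: 0.0204
```

```bash
python3 f.py; python3 look.py 4
```

```text
18.4 [ 0.54152016 -0.18620269  0.09622599] r 0.0445 th 94.9 Frad -2.4 Fresist_acw -5.0 Fz 2.8
red0.05 ((185.39), (77.0)); red0.055 ((185.54), (86.0)); red0.059 ((185.61), (80.0)); red0.0615 ((185.46), (59.0)); wh0.068 ((202.58), (184.0)); wh0.073 ((233.72), (171.0)); wh0.078 ((233.85), (167.0)); wh0.082 ((204.27), (173.0)); wh0.084 ((204.14), (143.0)); yel0.066 ((187.0), (8.2)); blk0.066 187.4; yel0.07 ((187.0), (9.2)); blk0.07 186.6; yel0.075 ((177.4), (28.0)); blk0.075 181.2; yel0.08 ((177.05), (27.9)); blk0.08 180.3;
```

Call:
{"name": "play_rows", "arguments": {"targets": "0 0 0 0 0.72; 0 0 0 0 0.68; 0 0 0 0 0.62;0 0 0 0 0.5;0 0 0 0 0.4"}}

```text
time_s: 18.95
position: [0.5425, -0.1863, 0.0963]
tool_rot: [[-1.0, -0.0, 0.0], [-0.0, 1.0, 0.0], [-0.0, 0.0, -1.0]]
ft_force: [0.0, -0.3, 0.2]
grip_width: 0.0512
```

```bash
python3 f.py; python3 look.py 5
```

```text
18.95 [ 0.54252474 -0.1863232   0.09631719] r 0.0443 th 93.6 Frad -0.3 Fresist_acw 0.0 Fz 0.2
red0.05 ((187.07), (98.0)); red0.055 ((187.0), (78.0)); red0.059 ((186.97), (96.0)); red0.0615 ((186.95), (74.0)); wh0.068 ((206.72), (178.0)); wh0.073 ((175.05), (172.0)); wh0.078 ((163.09), (163.0)); wh0.082 ((202.88), (171.0)); wh0.084 ((204.79), (141.0)); yel0.066 ((187.1), (8.0)); blk0.066 187.4; yel0.07 ((187.0), (9.2)); blk0.07 186.6; yel0.075 ((178.15), (26.3)); blk0.075 181.2; yel0.08 ((177.7), (26.4)); blk0.08 180.6;
```

Call:
{"name": "play_rows", "arguments": {"targets": "0 0 -0.01 0 0.4; 0 0 -0.03 0 0.4; 0 0 -0.06 0 0.4;0 0 -0.1 0 0.4;0 0 -0.14 0 0.2"}}

```text
time_s: 19.5
position: [0.5422, -0.1862, 0.2385]
tool_rot: [[-1.0, -0.0, 0.0], [-0.0, 1.0, -0.0], [-0.0, -0.0, -1.0]]
ft_force: [-0.0, -0.2, 0.2]
grip_width: 0.064
```

Call:
{"name": "play_rows", "arguments": {"targets": "0.03 0.035 0 0 0.2; 0.06 0.07 0 0 0.2; 0.09 0.105 0 0 0.2;0.12 0.14 0 0 0.2;0.15 0.175 0 0 0.2"}}

```text
time_s: 20.0
position: [0.391, -0.0103, 0.237]
tool_rot: [[-1.0, 0.0, 0.001], [0.0, 1.0, -0.0], [-0.001, -0.0, -1.0]]
ft_force: [0.2, 1.3, 0.7]
grip_width: 0.0682
```

Call:
{"name": "play_rows", "arguments": {"targets": "0.01 0.035 0 0 0.2; 0.02 0.07 0 0 0.2; 0.03 0.105 0 0 0.2;0.03 0.14 0 0 0.2;0.03 0.14 0 0 0.2"}}

```text
time_s: 20.5
position: [0.3617, 0.1313, 0.2372]
tool_rot: [[-1.0, -0.005, 0.001], [-0.005, 1.0, 0.001], [-0.001, 0.001, -1.0]]
ft_force: [0.5, -1.7, 0.6]
grip_width: 0.0684
```

```bash
python3 f.py; python3 look.py 6; python3 - <<'E'
from rig import eyes
from m2 import *
d=eyes.get_image("scene"); cv2.imwrite("pics/s6.png",cv2.resize(d["pixels"][180:280,230:370,::-1],(798,570),interpolation=cv2.INTER_CUBIC))
E
```

```text
20.5 [0.36168204 0.13134826 0.23717148] r 0.4058 th 116.9 Frad -1.7 Fresist_acw -0.3 Fz 0.6
red0.05 ((187.08), (98.0)); red0.055 ((186.99), (78.0)); red0.059 ((186.95), (96.0)); red0.0615 ((186.93), (75.0)); wh0.068 ((206.73), (179.0)); wh0.073 ((175.06), (173.0)); wh0.078 ((162.83), (168.0)); wh0.082 ((202.96), (172.0)); wh0.084 ((204.73), (141.0)); yel0.066 ((187.15), (7.9)); blk0.066 187.4; yel0.07 ((187.0), (9.2)); blk0.07 186.6; yel0.075 ((178.2), (26.2)); blk0.075 181.0; yel0.08 ((177.75), (26.5)); blk0.08 180.6;
```

View pics/t6.png

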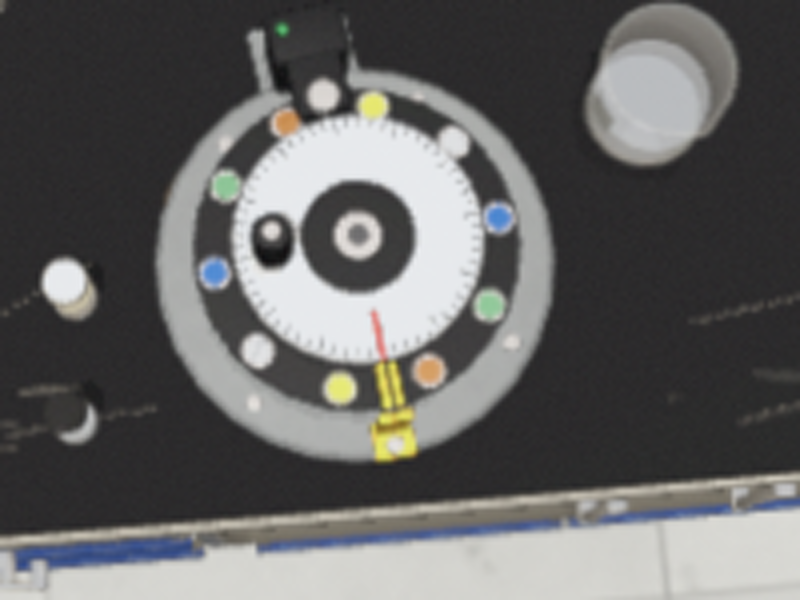

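View pics/s6.png

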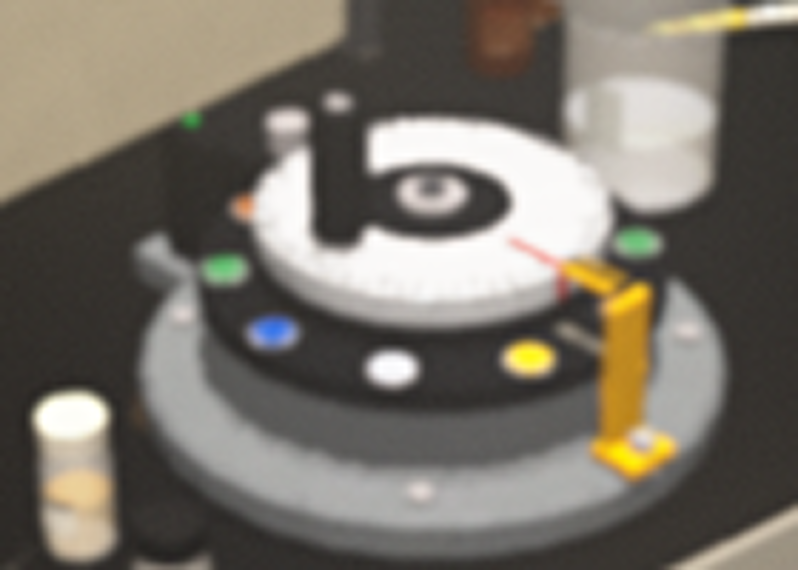

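```bash
python3 - <<'E'
from m2 import *
c=(.54671,-.23166)
th=np.arange(0,360,.1)
for i in (0,2,6):
    d=dict(np.load(f"/tmp/top{i}.npz")); r=[]
    P=np.mean([polar(d,.056,*c,x,th) for x in (.072,.074,.076)],0)
    S=(P.max(1)-P.min(1))>60; e=np.flatnonzero(np.diff(S.astype(int))); 
    print(i,[(round(th[a]/2+th[b]/2,1),round(th[b]-th[a],1),P[(a+b)//2].astype(int).tolist()) for a,b in zip(e,e[1:]) if S[a+1] and 120*(1 if i else .7)<th[a]<235])
    s,k=fit_axis(d,.08,.064,c); print(s)
E
```

```text
0 [(np.float64(102.0), np.float64(9.3), [229, 232, 119]), (np.float64(138.2), np.float64(8.6), [215, 161, 105]), (np.float64(188.4), np.float64(9.6), [168, 154, 76]), (np.float64(211.2), np.float64(8.9), [86, 142, 213])]
[ 0.54671521 -0.23166844  0.06403161]
2 [(np.float64(187.4), np.float64(11.7), [202, 186, 85]), (np.float64(222.6), np.float64(8.9), [209, 155, 98])]
[ 0.5476767  -0.23111426  0.06498115]
6 [(np.float64(168.7), np.float64(9.0), [230, 233, 120]), (np.float64(188.4), np.float64(9.6), [168, 154, 76]), (np.float64(205.2), np.float64(9.4), [212, 159, 101])]
[ 0.5467543  -0.23166024  0.06404278]
```

```bash
python3 -c "
from rig import env,status
print(status.observe()['time_s']); print(env.close_job())"
```

```text
20.6
the job is handed in; nothing more can be done
None
```

The job is done and handed in at about 20.6 s, with the arm clear of everything.

- **Stop:** I wound the dial anticlockwise with a steady drag of about 6–7 N. The resistance rose sharply at the stop, and I pushed to about 14 N along the arc, well below the 25 N limit.
- **Return:** I came back clockwise through the play and about 1.5° past the pointer, to allow for the drive springing back. Then I let go and moved the arm away.

**Last checks, from the top camera after release:**

| Item | Angle |
|---|---|
| Pointer | 187.0° |
| Red line | 187.0° |
| White line | about 187.0° |

- **White line:** the pointer hides it from above, so I worked out its angle from the two neighbouring filters. In the scene picture it runs in under the pointer, which agrees.
- **Bystanders:** the vials and the beaker looked undisturbed in the pictures. I did not measure their positions again.
- **Disagreements:** the grip angle from the arm and from the camera differed by about 3° at the start and 0.7° later. I set the final position by camera. No check failed.

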